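Park the coaxial focus knobs of the electron microscope

TASK

Park the focus control on the microscope's desk console. First turn the large outer (coarse) ring clockwise until its line meets the index mark beside it on the panel, without turning the small inner (fine) knob; then turn the inner knob clockwise, feeling with light downward pressure for its hidden slot, until it sinks fully into its locked position, with the outer ring's line still at the mark. Let go of both and leave the pot, the mouse and the box on the desk where they are.

Things in the scene. Friction and masses are not known exactly. Their poses are not given: they have to be found in the camera images.
- console: Fixed white console, 370 mm wide (its y) and 210 mm deep (its x), with round ends; origin at the centre of its underside, z up. Its grey panel slopes 0.26 rad (15 degrees), lower at the operator's side (-x). A 45 mm high joystick stands on the panel 150 mm from the knobs, in the console's -y direction.
- knob_axis (a point): Point on the panel's surface on the common axis of both knobs. Its z axis is the knobs' axis, out of the panel (tilted 0.26 rad from vertical, towards the operator); its x points up the slope, away from the operator; its y is the console's y.
- coarse (a joint): Angle of the outer (coarse) ring in rad; grows clockwise as seen from above. The ring is black, fluted, 60 mm in diameter, and stands 25 mm high from the panel surface (measured along the axis from knob_axis). At 0 its line points along knob_axis x. End stops at -2.6 and 1.2. It turns with a friction torque of about 0.12 N m and stays where it is left. It starts 1.1 to 2.9 rad anticlockwise of the index mark.
- coarse_line (a point): Point 36 mm from the axis and 1 mm above the panel, in the direction of the 6 mm wide white line on the top (and down the side) of the coarse ring; it turns with the ring. The only line on the ring.
- index_mark (a point): The white bar of 20 x 7 mm lying on the panel just outside the ring (36 to 56 mm from the axis), pointing to the axis; the point is at its inner end, 36 mm from the axis. 2 mm thick, no obstacle. It is set somewhere within 0.6 rad either side of knob_axis x, and does not move. coarse_line and index_mark coincide when the ring is right.
- fine_top (a point): Centre of the top face of the inner (fine) knob, on the axis. The knob is black, fluted, 30 mm in diameter and 24 mm high, on an exposed steel neck of 22 mm diameter. Raised (start): its underside is 32 mm from the surface point knob_axis (7 mm above the ring's top), its top is 56 mm. Locked: it has sunk 6 mm, its underside 1 mm above the ring's top and the neck all but hidden. This point moves along the axis and does not turn with the knob.
- fine_drop (a joint): How far the fine knob has sunk along the axis, m: 0 raised, 0.006 locked. A weak spring (about 3 N) always pulls it down, but a hidden key under it rides on a plate with a single slot; it sinks only where key and slot are in line (within about 0.1 rad), and then can no longer turn. A closed gripper holds it up against the spring: press down lightly (3 to 8 N) to feel for the slot, or let go to let it sink. It cannot be pushed down anywhere else.
- fine (a joint): Angle of the fine knob in rad; grows clockwise as seen from above. Starts between -0.3 and 0.3, stops at -0.5 and 3.0, friction torque about 0.03 N m. The slot cannot be seen and changes from run to run: it lies 0.5 to 2.5 rad clockwise of the start.
- fine_rim (a point): A point on the top rim of the fine knob, 15 mm from its axis; it turns with the knob. The knob itself bears no mark there.
- pot: Loose small clear pot with white lid, 48 mm in diameter, 55 mm high, bystander; origin at the centre of its underside.
- mouse: Loose white computer mouse, 100 x 56 x 32 mm, bystander; origin at the centre of its underside.
- gridbox: Loose flat specimen box with clear lid, 85 x 55 x 22 mm, bystander; origin at the centre of its underside.

How it is judged:
On the way, in this order (a step that is already met when the one before it is completed fails the run):
1. the coarse ring's line is at the index mark, and the fine knob has been neither turned nor sunk (distance between coarse_line and index_mark below 0.004 m and distance of fine_rim from where it was at the start of the episode below 0.004 m), for 0.2 s.
2. the fine knob has sunk into its slot, the coarse line still at the mark (value of joint fine_drop above 0.0045 m and distance between coarse_line and index_mark below 0.004 m), for 0.2 s.
At the end, for the whole second after the job is handed in: The coarse ring's line is within 4 mm of the index mark (about 6 degrees) and the fine knob is locked, sunk by more than 4.5 of its 6 mm; both let go (all of step 2); the robot touches nothing.
It fails at once if the pot, mouse or box is pushed more than 20 mm (distance of any of pot, mouse, gridbox from where it was at the start of the episode above 0.02 m).
It also fails if it takes over 64 s, if anything falls off the work surface, if the arm or the gripper's body presses on something with over 40 N, if the wrist force passes 120 N, or if a joint passes its speed limit or range.

ROBOT

A 6-joint arm with a two-finger parallel gripper is mounted at the origin on the work surface. World frame = base frame: x ahead of the robot, y to its left, z up, the work surface at z = 0. Lengths are in m, angles in rad, forces in N, time in s.
With the tool pointing down it reaches from about 0.275 to 1 m from the base axis. Payload 8.4 kg.
Tool frame: the origin (TCP) lies on the centre line of the jaws, within the pads' length; the fingertips stand 17 mm ahead of it and the grasp point (between the pads) lies 2 mm behind it; z points along the fingers, y is the line along which they close (so a half turn about z gives the same grasp; the last joint's range is limited). The gripper opens to 85 mm and grips with 20 to 120 N. Pads are 22 mm wide; open, the fingers measure 114 mm over their backs; the gripper's body (76 mm by 85 mm) begins 54 mm behind the grasp point. The pads swing forward as they close: fully open they stand 13 mm farther back than shut.
Start: joints at [-1.298, 0.353, 1.633, -0, 1.155, -0.002], TCP at [0.17, -0.602, 0.248] pointing down, gripper open.
Joint ranges: [-2.63, 2.63], [-0.92, 2.1], [0.06, 2.66], [-1.3, 4.44], [0, 2.69], [-3.02, 3.02]. Speed limits (rad/s): [2.22, 2.22, 2.79, 3.14, 3.14, 3.14].

INTERFACE

Orientations are given as a 3x3 rotation matrix whose columns are the frame's x, y, z axes.
In Python, from rig import robot, viewer, order gives the robot as it stands.
- The arm moves only by the tool servo_tool, never from a script. Its argument "increments" is a list that holds one entry, the list of rows, each a list of 7 numbers: the turn, a rotation vector about the tool's x, y, z in rad, then the shift along the tool's x, y, z in cm, then the opening, from 0 (shut) to 1 (fully open). In form: [[[wx, wy, wz, tx, ty, tz, hand], ...]]. A call has 1 to 10 rows; each row is the pose to reach, as a shift and turn from the pose commanded when the call began, along the tool's axes at that moment; what a row does not reach only later rows make up. A row lasts 1/10 s, in which the tool goes at most 50 mm and 8.59 degrees, less where a joint would pass 70% of its speed; a pose out of reach is approached as far as the arm can. A call with a gripper value outside its range is refused whole. The fingers move at their own pace and stop on an object; the grip force is fixed at half the most. Time passes only in rows, so rows that repeat a pose let the fingers close. It gives the time, the measured TCP pose, the force, the opening and the grip force at its end, in the units of the state.
- robot.get_state(): the state, without advancing time (a new reading comes with each control period).
- viewer.read_camera(name): name is "scene" or "side" or "wrist"; returns the picture (400x640x3 uint8, red, green, blue); there is no depth.
- viewer.calibration(name): a dict with "fx", "fy", "cx", "cy" (pixels), "world_from_camera" (4x4, takes a point from camera to world coordinates). Camera axes: x right, y up, looking along -z (the intrinsics and any distortion apply to the point x, -y, -z); pixel columns grow to the right and rows downward; lengths in m; the calibration is good to about 2 mm. A picture is of the moment at which its call begins: read the wrist's pose just before it. calibration takes no time and is no camera call; for the wrist camera it gives the pose at the moment of the call.
- order.job_done(): hands the job in; it is judged then, once.
The state is a dict: "time": time; "joint_positions": joint angles; "dq": joint speeds; "joint_torque": joint torques, N m; "eef_pos": TCP position; "eef_rot": TCP orientation; "contact_force": force on the tool from outside, world axes, zero at the start; "wrist_torque": the same for the moment, N m; "gripper_width": finger opening in m; "grasp_force": force on a finger pad.
Only numpy, scipy, OpenCV 4.12 (cv2) and the standard library are available. Lean on these libraries where they do the work, as an engineer would, in place of code of your own. Each camera call takes 0.05 s, during which the arm holds its last target. There are 200 camera calls.

## Working session

There is one attempt and no reset: what is moved stays moved. The work goes in short steps, Python scripts to look and compute and a tool call to move; the robot and the scene stay as the last step left them, time stands still between calls to the robot, and variables do not carry over. Pictures are saved under pics/ and viewed, at most 13 in all, crops included, and the job is handed in when it is done.

Besides the shell and the picture viewer there is one more tool, called after "Emit:" as name([rows], argument=value, ...), one row to a line, values as JSON. servo_tool: Moves the arm, as the interface text tells. Its arguments: {"type":"object","properties":{"increments":{"type":"array","items":{"type":"array","items":{"type":"array","items":{"type":"number"}}}}},"required":["increments"]}

```bash
mkdir -p pics
python3 - <<'E'
from rig import robot, viewer
import cv2,numpy as np
for n in("scene","side"):
    im=viewer.read_camera(n); cv2.imwrite(f"pics/{n}0.png",im[:,:,::-1])
    c=viewer.calibration(n); print(n,c["fx"],c["cx"],c["cy"],np.round(c["world_from_camera"],3).tolist(), c.keys())
a=[cv2.imread(f"pics/{n}0.png") for n in("scene","side")]
s=robot.get_state();print(s)
E
```

```text
scene 375.32378315340424 323.118412684321 195.64396762749416 [[0.886, -0.293, 0.359, 0.972], [0.463, 0.557, -0.689, -0.72], [0.001, 0.777, 0.629, 0.754], [0.0, 0.0, 0.0, 1.0]] dict_keys(['fx', 'fy', 'cx', 'cy', 'world_from_camera'])
side 401.4340481996194 323.66826871723737 203.20033987036237 [[-0.879, 0.306, -0.366, 0.271], [-0.476, -0.535, 0.698, 0.646], [0.018, 0.788, 0.616, 0.64], [0.0, 0.0, 0.0, 1.0]] dict_keys(['fx', 'fy', 'cx', 'cy', 'world_from_camera'])
{'time': 0.1, 'joint_positions': array([-1.29841186e+00,  3.53595474e-01,  1.63401096e+00,  2.66716968e-05,
        1.15521001e+00, -2.40920658e-03]), 'dq': array([ 0.00124049, -0.00106773, -0.00149236, -0.00060557, -0.00129768,
       -0.00090831]), 'joint_torque': array([-4.63673841e-04, -6.06358910e+01, -3.42819679e+01,  1.34620277e-05,
        3.92734772e-03,  6.25924230e-06]), 'eef_pos': array([ 0.16949206, -0.60118224,  0.24764727]), 'eef_rot': array([[ 9.62484136e-01,  2.71337788e-01, -3.05732600e-04],
       [ 2.71337959e-01, -9.62483406e-01,  1.18523499e-03],
       [ 2.73364866e-05, -1.22372674e-03, -9.99999251e-01]]), 'contact_force': array([ 0.78118849, -1.40136152, -0.41267521]), 'wrist_torque': array([-0.0208417 , -0.01608342,  0.00649485]), 'grasp_force': 0.0, 'gripper_width': 0.08560656691771053}
```

View pics/scene0.png

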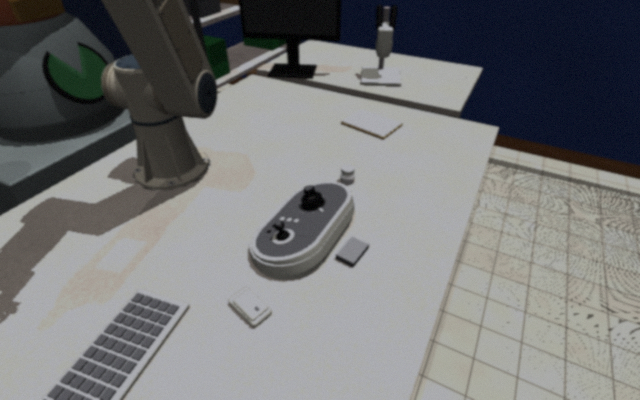

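View pics/side0.png

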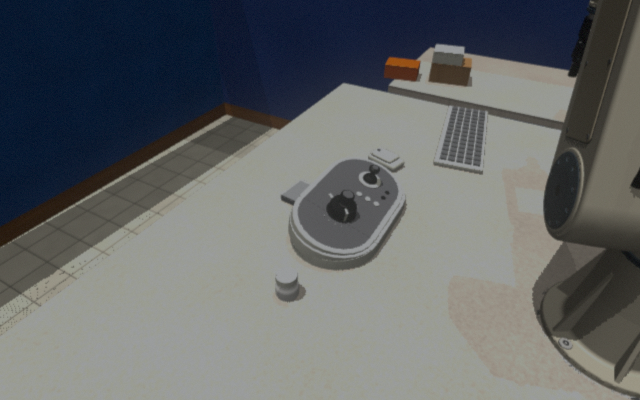

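Scene: the knobs are at about (311,192) and the joystick at (279,230). Side: the fine knob top is at about (348,194) and the joystick top at (374,169). The pot is just beyond the knobs on +y; the box and mouse are clear of them.

```bash
cat > h.py <<'E'
from rig import robot, viewer
import cv2,numpy as np
def ray(n,u,v,c=None):
    c=c or viewer.calibration(n); T=np.array(c["world_from_camera"])
    d=T[:3,:3]@np.array([(u-c["cx"])/c["fx"],-(v-c["cy"])/c["fy"],-1]); return T[:3,3],d/np.linalg.norm(d)
def tri(*rs):
    A=sum(np.eye(3)-np.outer(d,d) for o,d in rs); b=sum((np.eye(3)-np.outer(d,d))@o for o,d in rs)
    p=np.linalg.solve(A,b); return p,[np.linalg.norm(np.cross(p-o,d)) for o,d in rs]
def proj(c,p):
    T=np.array(c["world_from_camera"]); q=T[:3,:3].T@(np.asarray(p)-T[:3,3])
    return np.array([c["cx"]+c["fx"]*q[0]/-q[2],c["cy"]-c["fy"]*q[1]/-q[2]])
def onplane(n,u,v,p0,nrm,c=None):
    o,d=ray(n,u,v,c); return o+d*((p0-o)@nrm)/(d@nrm)
E
python3 - <<'E'
from h import *
print(tri(ray("scene",309,188),ray("side",348,193)))
print(tri(ray("scene",277,225),ray("side",374,168)))
a=cv2.imread("pics/scene0.png")[150:280,235:365];b=cv2.imread("pics/side0.png")[140:270,280:410]
cv2.imwrite("pics/z0.png",np.hstack([cv2.resize(x,(400,400),interpolation=cv2.INTER_CUBIC) for x in(a,b)]))
c=viewer.calibration("wrist");s=robot.get_state()
R=s["eef_rot"];T=np.array(c["world_from_camera"]);print(c["fx"],R.T@(T[:3,3]-s["eef_pos"]),R.T@T[:3,:3])
E
```

```text
(array([ 0.5552899 , -0.00831072,  0.11416664]), [np.float64(0.0011665900733145872), np.float64(0.0011665900733145765)])
(array([ 0.55074528, -0.15889057,  0.09674819]), [np.float64(0.0026670769210325193), np.float64(0.0026670769210324617)])
294.21288531111674 [ 0.0826358  -0.00066646 -0.12653311] [[ 4.53707491e-04  9.46574758e-01  3.22484143e-01]
 [ 9.99999877e-01 -3.64285753e-04 -3.37640592e-04]
 [-2.02125683e-04  3.22484256e-01 -9.46574806e-01]]
```

View pics/z0.png

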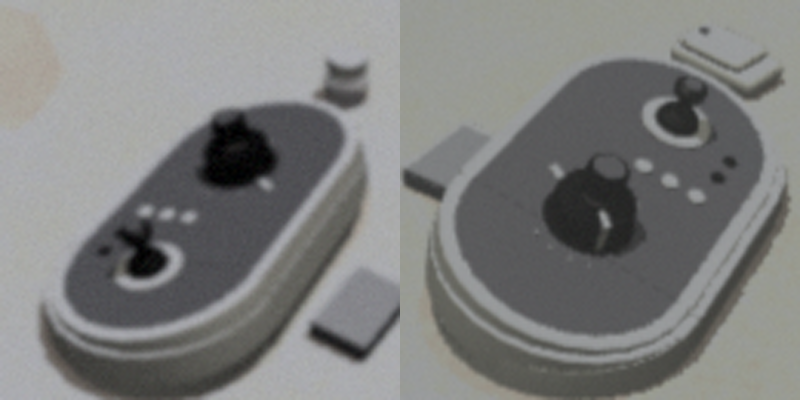

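The crop shows the index mark on the +x side of the ring, with the ring's line pointing roughly toward +y/-x. That means about 2 rad clockwise to go. Next I work out a hover pose aligned with the knob axis.

```bash
cat >> h.py <<'E'
from scipy.spatial.transform import Rotation as Ro
def frame(yaw=0.):  # knob_axis frame
    return (Ro.from_euler("z",yaw)*Ro.from_euler("y",-0.26)).as_matrix()
def tool(az,yaw=0.):  # tool pose looking down the axis, tool x at azimuth az in the panel frame
    F=frame(yaw); x=F@[np.cos(az),np.sin(az),0]; z=-F[:,2]; return np.c_[x,np.cross(z,x),z]
def inc(R,p):
    s=robot.get_state(); R0=s["eef_rot"]
    return np.round(Ro.from_matrix(R0.T@R).as_rotvec(),3), np.round(R0.T@(p-s["eef_pos"])*100,2)
E
python3 - <<'E'
from h import *
F=frame();p=np.array([.555,-.008,.114])+F[:,2]*.13
print(p,inc(tool(np.pi/2),p))
E
```

```text
[ 0.52157953 -0.008       0.2396307 ] (array([-0.224,  0.168, -1.288]), array([ 49.98, -47.54,   0.86]))
```

Emit:
servo_tool([
  [[-0.022,0.017,-0.129,3.5,-3.3,0.1,1],[-0.045,0.034,-0.258,7,-6.6,0.1,1],[-0.067,0.05,-0.386,10.5,-10,0.2,1],[-0.09,0.067,-0.515,14,-13.3,0.2,1],[-0.112,0.084,-0.644,17.5,-16.6,0.3,1],[-0.134,0.1,-0.773,21,-20,0.4,1],[-0.157,0.118,-0.9,24.5,-23.3,0.4,1],[-0.18,0.134,-1.03,28,-26.6,0.5,1],[-0.2,0.15,-1.16,31.5,-30,0.5,1],[-0.224,0.168,-1.288,35,-33.3,0.6,1]],
])

```text
time: 1.1
eef_pos: [0.4166, -0.1842, 0.2424]
eef_rot: [[-0.005, 0.966, 0.259], [1.0, 0.005, -0.001], [-0.002, 0.259, -0.966]]
contact_force: [0.1, -0.6, 0.9]
gripper_width: 0.0853
grasp_force: 0.0
```

Run:
```python
from h import *
F=frame();p=np.array([.555,-.008,.114])+F[:,2]*.13
s=robot.get_state();print(s["eef_pos"],s["joint_positions"],inc(tool(np.pi/2),p))
```

```text
[ 0.41655537 -0.18415907  0.24239745] [-0.50974909 -0.02406608  2.13650005  0.17532492  0.80662642 -0.6220573 ] (array([0.002, 0.001, 0.005]), array([17.57, 10.16,  2.98]))
```

Emit:
servo_tool([
  [[0,0,0,4.4,2.6,0.8,1],[0,0,0,8.8,5.1,1.5,1],[0,0,0,13.2,7.6,2.3,1],[0.002,0.001,0.005,17.6,10.2,3,1],[0.002,0.001,0.005,17.6,10.2,3,1],[0.002,0.001,0.005,17.6,10.2,3,1]],
])

```text
time: 1.7
eef_pos: [0.5225, -0.0086, 0.2389]
eef_rot: [[0.002, 0.967, 0.255], [1.0, -0.002, 0.001], [0.001, 0.255, -0.967]]
contact_force: [0.0, 0.0, 0.4]
gripper_width: 0.0854
grasp_force: 0.0
```

Run:
```python
from h import *
c=viewer.calibration("wrist");np.save("cw1.npy",c,allow_pickle=True)
s=robot.get_state();print(s["eef_pos"],s["joint_positions"])
im=viewer.read_camera("wrist")[:,:,::-1];cv2.imwrite("pics/w1.png",im)
F=frame();t=np.array([.555,-.008,.114]);k=t-F[:,2]*.056
for p in(t,k,k+F[:,0]*.036,k+F[:,1]*.036): print(proj(c,p))
```

```text
[ 0.52253689 -0.00863625  0.23893312] [-0.02349436  0.08318525  2.03258529  0.00946469  0.76808906 -0.02772446]
[316.20606206 196.20903259]
[316.40665434 180.46214342]
[349.33649789 180.45035739]
[316.36409212 147.38107202]
```

View pics/w1.png

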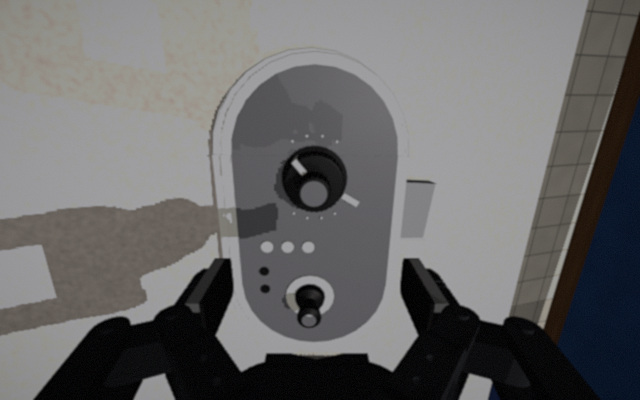

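The wrist view shows the fine top at about (313,193), the ring's line from (293,159) to (304,174), and the index bar from (343,197) to (358,205). The console runs parallel to the image's vertical, so its yaw is about 0.

Run:
```python
from h import *
c=np.load("cw1.npy",allow_pickle=True).item(); im=cv2.imread("pics/w1.png");g=cv2.cvtColor(im,cv2.COLOR_BGR2GRAY)
print("gray patch",g[193,305:322],g[178,276:352:4])
sub=np.zeros_like(g);sub[140:230,270:370]=1
m=((g>140)&(sub>0)).astype(np.uint8)
n,l,st,ce=cv2.connectedComponentsWithStats(m)
T=[tri(ray("wrist",313.5,193,c),ray("scene",309,188),ray("side",348,193))];print(T)
t=T[0][0];F=frame();k=t-F[:,2]*.056
for i in range(1,n):
    if st[i,4]<15: continue
    pts=np.argwhere(l==i)[:,::-1].astype(np.float32); print(st[i],ce[i],cv2.minAreaRect(pts))
    for h in(0.001,.025):
        L=np.array([F.T@(onplane("wrist",u,v,k+F[:,2]*h,F[:,2],c)-k) for u,v in pts])
        w=L.mean(0);r=np.hypot(L[:,0],L[:,1]);print(h,w*1000,"az",np.arctan2(w[1],w[0]),"r",r.min(),r.max())
# dark ring silhouette
d=((g<50)&(sub>0)).astype(np.uint8);C=max(cv2.findContours(d,0,1)[0],key=cv2.contourArea);print("dark",cv2.minEnclosingCircle(C),cv2.boundingRect(C))
# panel long edges -> yaw
p=(cv2.inRange(g,70,130))
for v in(150,200,250,280): 
    r=np.flatnonzero(g[v,225:400]>150)+225; print(v,[round(float(x),1) for x in(r[r<300].max() if (r<300).any() else -1,r[r>370].min() if (r>370).any() else -1)])
```

```text
gray patch [94 93 94 93 93 94 95 94 96 96 96 96 95 95 95 95 96] [70 54  4 16 12 10  4  3 11 20 23 12  8 25 30 30 28 24 93]
[(array([ 0.55399189, -0.00636837,  0.11357601]), [np.float64(0.0019169909774192837), np.float64(0.0016916034460231224), np.float64(0.0020897952692799327)])]
[293 160  12  13  68] [298.16176471 166.32352941] ((298.305908203125, 166.52352905273438), (14.208946228027344, 4.772469997406006), 49.398704528808594)
0.001 [-18.47685026  14.25859106   1.        ] az 2.484347382820343 r 0.015316618901614116 0.03051445186061601
0.025 [-16.8801488   19.41162357  25.        ] az 2.286553883282195 r 0.018453647308794032 0.03251916857327893
[342 194  17  12  91] [349.84615385 199.58241758] ((349.9117431640625, 199.64706420898438), (16.63536262512207, 5.316455841064453), 30.963754653930664)
0.001 [ 38.33118834 -23.42050514   1.        ] az -0.5484713312783045 r 0.03547932167308854 0.054616979303270745
0.025 [ 35.54238538 -15.35869691  25.        ] az -0.4078887383152162 r 0.030131691032199686 0.04757660620738451
dark ((313.04779052734375, 178.1653594970703), 33.07172775268555) (281, 146, 66, 66)
150 [230.0, 398.0]
200 [233.0, 394.0]
250 [290.0, 390.0]
280 [299.0, 387.0]
```

The measurements are consistent: the index bar spans r 35.5–54.6 mm at azimuth -0.55, and the line on the ring's top is at azimuth 2.29. That is about 2.83 rad clockwise. I'll wind the wrist back by 1 rad first, then go down around the ring.

```bash
cat >> h.py <<'E'
t=np.array([.5540,-.0064,.1136]);F=frame();k=t-F[:,2]*.056
E
python3 - <<'E'
from h import *
print(inc(tool(np.pi/2+1),k+F[:,2]*.09),inc(tool(np.pi/2+1),k+F[:,2]*.023))
E
```

```text
(array([-2.000e-03, -1.000e-03, -1.003e+00]), array([ 0.34, -0.09,  9.53])) (array([-2.000e-03, -1.000e-03, -1.003e+00]), array([ 0.34, -0.08, 16.23]))
```

Emit:
servo_tool([
  [[0,0,-0.14,0,0,1.5,1],[0,0,-0.28,0.1,0,3,1],[0,0,-0.42,0.2,-0.1,4.5,1],[0,0,-0.56,0.3,-0.1,6,1],[0,0,-0.7,0.34,-0.1,7.5,1],[0,0,-0.85,0.34,-0.1,8.5,1],[-0.002,-0.001,-1,0.34,-0.1,9.5,1],[-0.002,-0.001,-1,0.34,-0.1,9.5,1]],
])

```text
time: 2.55
eef_pos: [0.5443, -0.0085, 0.1461]
eef_rot: [[-0.811, 0.527, 0.255], [0.545, 0.839, -0.001], [-0.215, 0.138, -0.967]]
contact_force: [0.0, -0.7, 0.5]
gripper_width: 0.0854
grasp_force: 0.0
```

Emit:
servo_tool([
  [[0,0,0,0,0,1.5,1],[0,0,0,0,0,3,1],[0,0,0,0,0,4.5,1],[0,0,0,0,0,5.3,1],[0,0,0,0,0,5.8,1],[0,0,0,0,0,6.2,1],[0,0,0,0,0,6.2,1]],
])

```text
time: 3.25
eef_pos: [0.5618, -0.007, 0.0874]
eef_rot: [[-0.81, 0.527, 0.258], [0.546, 0.838, -0.0], [-0.216, 0.141, -0.966]]
contact_force: [0.7, 0.6, -1.2]
gripper_width: 0.085
grasp_force: 0.0
```

Run:
```python
from h import *
im=viewer.read_camera("wrist")[:,:,::-1]
b=viewer.read_camera("side")[:,:,::-1][140:270,280:410]
s=robot.get_state();p=F.T@(s["eef_pos"]-k);print(p,s["joint_positions"],s["contact_force"])
cv2.imwrite("pics/w2.png",np.hstack([im[:, 100:540],cv2.resize(b,(360,400))]))
```

```text
[ 0.00101842 -0.0003745   0.02903166] [-0.01723282  0.37836161  2.07702587  0.01049893  0.42485178 -1.02067609] [-0.86591005 -0.7419919   0.15981492]
```

View pics/w2.png

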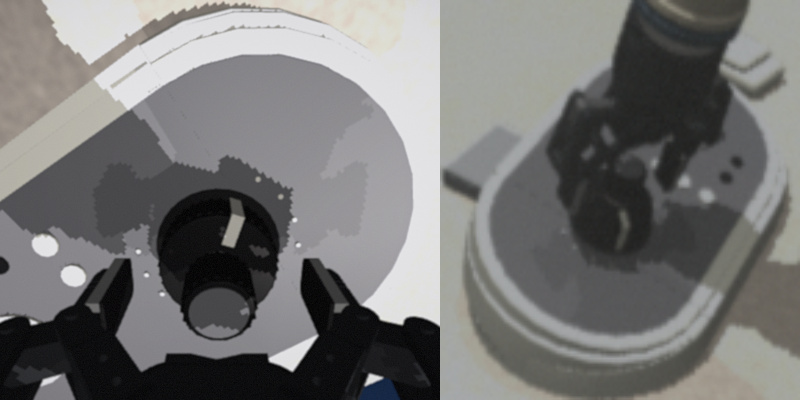

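The wrist view shows the ring and fine knob centred between the open fingers (fingers at columns 130 and 302, knob at 217), with the line facing up. I'll go 6 mm lower and close on the ring.

Emit:
servo_tool([
  [[0,0,0,0,0,0.3,1],[0,0,0,0,0,0.5,1],[0,0,0,0,0,0.5,1],[0,0,0,0,0,0.5,0.8],[0,0,0,0,0,0.5,0.72],[0,0,0,0,0,0.5,0.6],[0,0,0,0,0,0.5,0.6],[0,0,0,0,0,0.5,0.6],[0,0,0,0,0,0.5,0.6]],
])

```text
time: 4.25
eef_pos: [0.5633, -0.0064, 0.0833]
eef_rot: [[-0.81, 0.526, 0.259], [0.545, 0.839, 0.0], [-0.217, 0.141, -0.966]]
contact_force: [-4.4, 3.5, 8.9]
gripper_width: 0.0581
grasp_force: 61.8
```

Run:
```python
from h import *
s=robot.get_state();p=F.T@(s["eef_pos"]-k);print(p,F.T@s["contact_force"],s["wrist_torque"],s["gripper_width"],s["grasp_force"])
```

```text
[1.17462690e-03 2.17477131e-05 2.43272923e-02] [-1.9934101   3.53268663  9.69640045] [0.57537541 0.30496746 0.20168469] 0.0580540972262186 61.750051975250244
```

Emit:
servo_tool([
  [[0,0,0.07,0,0,-0.05,0.6],[0,0,0.19,0,0,-0.1,0.6],[0,0,0.32,0,0,-0.1,0.6],[0,0,0.45,0,0,-0.1,0.6],[0,0,0.58,0,0,-0.1,0.6],[0,0,0.71,0,0,-0.1,0.6],[0,0,0.84,0,0,-0.1,0.6],[0,0,0.97,0,0,-0.1,0.6],[0,0,1.1,0,0,-0.1,0.6],[0,0,1.2,0,0,-0.1,0.6]],
])

```text
time: 5.25
eef_pos: [0.5608, -0.0073, 0.0828]
eef_rot: [[0.201, 0.946, 0.254], [0.978, -0.208, -0.001], [0.052, 0.249, -0.967]]
contact_force: [-6.6, -5.7, 1.4]
gripper_width: 0.0575
grasp_force: 67.5
```

Run:
```python
from h import *
s=robot.get_state();p=F.T@(s["eef_pos"]-k);x=F.T@s["eef_rot"][:,0];print(p,np.arctan2(x[1],x[0])-np.pi/2,F.T@s["eef_rot"][:,2],F.T@s["contact_force"],s["wrist_torque"],s["gripper_width"],s["joint_positions"])
```

```text
[-0.00131762 -0.00093863  0.0244561 ] -0.20961283248185536 [-2.76739949e-03 -7.67983872e-04 -9.99995876e-01] [-5.96273808 -5.67103193  3.06820214] [-1.05476074  0.64267703 -0.11656857] 0.057452667172659726 [-0.01796704  0.38721527  2.07869061  0.00935771  0.4184968   0.18368945]
```

Emit:
servo_tool([
  [[0,0,0.12,0,0,0,0.6],[0,0,0.25,0,0,0,0.6],[0,0,0.38,0,0,0,0.6],[0,0,0.51,0,0,0,0.6],[0,0,0.64,0,0,0,0.6],[0,0,0.77,0,0,0,0.6],[0,0,0.9,0,0,0,0.6],[0,0,1.03,0,0,0,0.6],[0,0,1.16,0,0,0,0.6],[0,0,1.29,0,0,0,0.6]],
])

```text
time: 6.25
eef_pos: [0.5589, -0.0055, 0.0822]
eef_rot: [[0.966, 0.069, 0.251], [0.07, -0.998, 0.001], [0.25, 0.016, -0.968]]
contact_force: [-13.1, 13.8, 7.1]
gripper_width: 0.0581
grasp_force: 68.2
```

Emit:
servo_tool([
  [[0,0,0.1,0,0,0,0.6],[0,0,0.2,0,0,0,0.6],[0,0,0.2,0,0,0,0.6],[0,0,0.2,0,0,0,0.6]],
])

```text
time: 6.65
eef_pos: [0.559, -0.005, 0.0822]
eef_rot: [[0.961, -0.12, 0.251], [-0.125, -0.992, 0.002], [0.249, -0.033, -0.968]]
contact_force: [-11.4, 16.5, 6.7]
gripper_width: 0.0579
grasp_force: 68.2
```

Run:
```python
from h import *
c=viewer.calibration("wrist");np.save("cw3.npy",c,allow_pickle=True)
s=robot.get_state();im=viewer.read_camera("wrist")[:,:,::-1];cv2.imwrite("pics/w3.png",im)
p=F.T@(s["eef_pos"]-k);x=F.T@s["eef_rot"][:,0];print(p,np.arctan2(x[1],x[0])-np.pi/2,F.T@s["contact_force"],s["gripper_width"],s["joint_positions"][5])
```

```text
[-0.00327157  0.00140964  0.02441028] -1.6956238073266672 [-9.31711805 16.52928449  9.37439957] 0.0578519902748607 1.6690913876053002
```

View pics/w3.png

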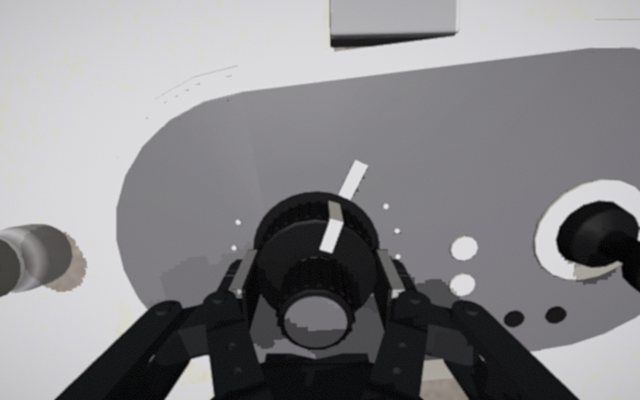

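The line on the ring (top from (326,250) to (336,222), side up to about (336,204)) is nearly in line with the index bar, which runs from (343,197) to (362,162).

Run:
```python
from h import *
c=np.load("cw3.npy",allow_pickle=True).item(); g=cv2.imread("pics/w3.png",0)
cc=onplane("wrist",316,321,t,F[:,2],c);print("fine top centre vs t",F.T@(cc-t)*1000)
k2=k+(cc-t)
def loc(u,v,h): return F.T@(onplane("wrist",u,v,k2+F[:,2]*h,F[:,2],c)-k2)
sub=np.zeros_like(g);sub[155:258,315:375]=1
for th in(140,200):
  n,l,st,ce=cv2.connectedComponentsWithStats(((g>th)&(sub>0)).astype(np.uint8))
  for i in range(1,n):
    if st[i,4]<20: continue
    pts=np.argwhere(l==i)[:,::-1]
    for h in(.001,.025):
        L=np.array([loc(u,v,h) for u,v in pts]);w=L.mean(0);r=np.hypot(L[:,0],L[:,1]);d=cv2.fitLine(L[:,:2].astype(np.float32),2,0,.01,.01).ravel()
        print(th,st[i][:5],h,"az %.3f dir %.3f"%(np.arctan2(w[1],w[0]),np.arctan(d[1]/d[0])),r.min(),r.max())
```

```text
fine top centre vs t [-3.20416454e+00  2.01205356e+00 -5.26822958e-15]
140 [338 159  31  41 608] 0.001 az -0.540 dir -0.548 0.03637457502276649 0.05787741359023917
140 [338 159  31  41 608] 0.025 az -0.437 dir -0.548 0.04297834785349815 0.06127936030981237
140 [320 218  23  35 458] 0.001 az -0.772 dir -0.421 0.003046296219558808 0.02411633352167031
140 [320 218  23  35 458] 0.025 az -0.425 dir -0.421 0.01488801954806908 0.03222190487503019
200 [340 161  27  38 470] 0.001 az -0.541 dir -0.546 0.03702042421940181 0.0569720939768424
200 [340 161  27  38 470] 0.025 az -0.438 dir -0.546 0.04342139852235148 0.060457563004922034
200 [321 219  21  33 371] 0.001 az -0.774 dir -0.424 0.003899898200590507 0.02331735171877028
200 [321 219  21  33 371] 0.025 az -0.424 dir -0.424 0.015398979399234718 0.031503071495148395
```

Emit:
servo_tool([
  [[0,0,0.06,0,0,0,0.6],[0,0,0.12,0,0,0,0.6],[0,0,0.12,0,0,0,0.6],[0,0,0.12,0,0,0,0.6],[0,0,0.12,0,0,0,0.75],[0,0,0.12,0,0,0,1],[0,0,0.12,0,0,0,1],[0,0,0.12,0,0,0,1],[0,0,0.12,0,0,0,1]],
])

```text
time: 7.6
eef_pos: [0.563, -0.007, 0.0837]
eef_rot: [[0.937, -0.234, 0.258], [-0.242, -0.97, -0.0], [0.251, -0.062, -0.966]]
contact_force: [-0.2, -0.8, 0.0]
gripper_width: 0.0854
grasp_force: 0.0
```

Emit:
servo_tool([
  [[0,0,0,0,0,-1,1],[0,0,0,0,0,-2.5,1],[0,0,0,0,0,-4,1],[0,0,0,0,0,-6,1],[0,0,0,0,0,-8,1],[0,0,0,0,0,-8,1],[0,0,0,0,0,-8,1]],
])

```text
time: 8.3
eef_pos: [0.5424, -0.0068, 0.1615]
eef_rot: [[0.937, -0.234, 0.26], [-0.242, -0.97, -0.0], [0.252, -0.063, -0.966]]
contact_force: [-0.0, -0.7, -0.2]
gripper_width: 0.0855
grasp_force: 0.0
```

Run:
```python
from h import *
c=viewer.calibration("wrist");np.save("cw4.npy",c,allow_pickle=True)
s=robot.get_state();im=viewer.read_camera("wrist")[:,:,::-1];cv2.imwrite("pics/w4.png",im)
p=F.T@(s["eef_pos"]-k);x=F.T@s["eef_rot"][:,0];print(p,np.arctan2(x[1],x[0])-np.pi/2,F.T@s["eef_rot"][:,2],F.T@s["contact_force"],s["gripper_width"],s["joint_positions"][5],s["time"])
print(proj(c,t))
```

```text
[ 0.00110036 -0.00039955  0.10527639] -1.8151241024208056 [ 2.51277556e-03 -1.74088487e-04 -9.99996828e-01] [-0.08309962 -0.7292921  -0.20192539] 0.08546127299761133 1.7909185785061879 8.3
[316.91294798 235.06450478]
```

View pics/w4.png

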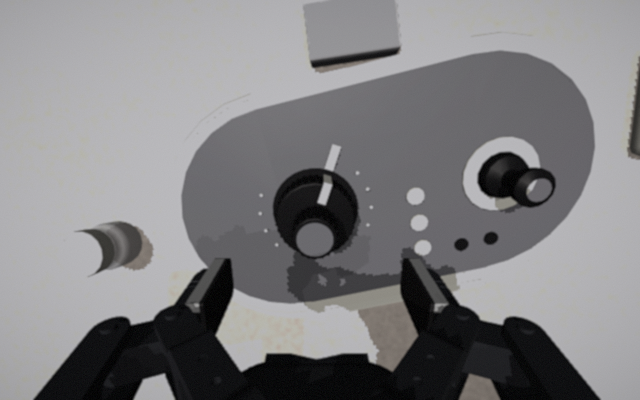

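The view shows the line (320,205)–(330,178) nearly in line with the bar (330,174)–(337,147). The fine top is at (315,239).

```bash
cat > m.py <<'E'
from h import *
def meas(png,cn,top,sub,h=.056):
    c=np.load(cn,allow_pickle=True).item(); g=cv2.imread(png,0)
    x0,y0,x1,y1=top; w=g[y0:y1,x0:x1]; M=((w>60)&(w<135)).astype(np.uint8); M=cv2.morphologyEx(M,cv2.MORPH_OPEN,np.ones((5,5)))
    C=max(cv2.findContours(M,0,1)[0],key=cv2.contourArea);e=cv2.fitEllipse(C);u,v=e[0][0]+x0,e[0][1]+y0
    th=k+F[:,2]*h; cc=onplane("wrist",u,v,th,F[:,2],c);print("top px",u,v,e[1],"offset mm",F.T@(cc-th)*1000)
    k2=k+(cc-th); m=np.zeros_like(g);m[sub[1]:sub[3],sub[0]:sub[2]]=1
    n,l,st,ce=cv2.connectedComponentsWithStats(((g>140)&(m>0)).astype(np.uint8))
    for i in range(1,n):
        if st[i,4]<20: continue
        for hh in(.001,.025):
            L=np.array([F.T@(onplane("wrist",a,b,k2+F[:,2]*hh,F[:,2],c)-k2) for b,a in np.argwhere(l==i)])
            w=L.mean(0);r=np.hypot(L[:,0],L[:,1]);d=cv2.fitLine(L[:,:2].astype(np.float32),2,0,.01,.01).ravel()
            print(st[i],hh,"az %.3f dir %.3f"%(np.arctan2(w[1],w[0]),np.arctan(d[1]/d[0])),r.min(),r.max())
E
python3 - <<'E'
from m import *
meas("pics/w4.png","cw4.npy",(293,217,337,260),(312,140,348,212))
g=cv2.imread("pics/w4.png",0);print(g[140:212:3,312:348:3])
E
```

```text
top px 314.41308403015137 239.12287139892578 (32.80359649658203, 37.049198150634766) offset mm [-2.46254402e+00  2.31372969e+00  1.63357687e-14]
[325 144  16  27 239] 0.001 az -0.545 dir -0.541 0.036544293455250045 0.05682184460480155
[325 144  16  27 239] 0.025 az -0.495 dir -0.541 0.041304797073227616 0.05965368596822217
[318 182  14  23 175] 0.001 az -0.735 dir -0.551 0.007532562951825515 0.025733597631361137
[318 182  14  23 175] 0.025 az -0.558 dir -0.551 0.01505182049916441 0.0316027509636701
[[113 111 111 110 111 111 111 111 110 109 110 110]
 [111 111 112 112 110 111 108 120 109 109 110 109]
 [111 112 113 111 112 110 115 188 180 160 110 109]
 [110 111 111 110 110 109 138 187 185 171 104 108]
 [108 109 110 110 112 108 171 185 186 134 107 111]
 [110 110 109 109 108 111 185 187 186  90 110 110]
 [109 109 109 109 108 133 186 185 170  99 108 108]
 [109 108 110 107 107 171 185 188 132 110 108 108]
 [109 108 110 108 105 186 185 186  85 108 109 110]
 [100  97  99 102 132 189 187 171  98 109 108 110]
 [ 24  22  21  25  31  77 134 131 108 107 108 107]
 [ 27  24  25  25  37  23  22  26  67 106 108 109]
 [ 10  11  14  15  97  99  72  23  23  36  95 107]
 [  9   9  11   5  94 104  95  18  25  23  24  80]
 [ 18  22  16   8 136 124 104  14  10  20  25  22]
 [ 37  32  35  42 181 186 181  32   5   5  16  20]
 [ 26  25  21  89 186 187 162  17  14  10   4  20]
 [ 23  25  22 148 186 186 101  23  24  22  16   4]
 [ 25  23  37 181 186 184  41  24  19  21  17  11]
 [ 25  25  89 187 186 160  17  24  22  25  22  16]
 [ 21  22 150 187 187  99  20  25  21  24  24  20]
 [ 24  21 101 161 177  37  21  23  23  20  26  23]
 [ 15  12  16  14  32  18  23  23  23  22  20  24]
 [  6   8  10   5   8  13  20  22  18  24  21  22]]
```

Step 1 is done: the line is at -0.555 and the mark at -0.543, so within 0.5 mm. The axis sits at about (-2.1, +2.0) mm from my first estimate, so I shift to it. I also unwind the wrist for the fine knob.

Emit:
servo_tool([
  [[0,0,-0.14,0,0,0,1],[0,0,-0.28,0,0,0,1],[0,0,-0.42,0,0,0,1],[0,0,-0.56,0,0,0,1],[0,0,-0.7,0,0,0,1],[0,0,-0.84,0,0,0,1],[0,0,-0.98,0,0,0,1],[0,0,-1.12,0,0,0,1],[0,0,-1.26,0,0,0,1],[0,0,-1.4,0,0,0,1]],
])

```text
time: 9.35
eef_pos: [0.5417, -0.0067, 0.1596]
eef_rot: [[0.385, 0.887, 0.256], [0.917, -0.398, -0.0], [0.102, 0.235, -0.967]]
contact_force: [-0.8, 0.3, 0.3]
gripper_width: 0.0854
grasp_force: 0.0
```

Emit:
servo_tool([
  [[0,0,-0.14,0,0,0,1],[0,0,-0.28,0,0,0,1],[0,0,-0.42,0,0,0,1],[0,0,-0.56,0,0,0,1],[0,0,-0.7,0,0,0,1],[0,0,-0.84,0,0,0,1],[0,0,-0.9,0,0,0,0.6],[0,0,-0.9,0,0,0,0.6],[0,0,-0.9,0,0,0,0.6],[0,0,-0.9,0,0,0,0.6]],
])

```text
time: 10.35
eef_pos: [0.542, -0.0067, 0.1604]
eef_rot: [[-0.449, 0.856, 0.257], [0.885, 0.465, -0.0], [-0.12, 0.228, -0.966]]
contact_force: [-0.0, 0.6, 0.3]
gripper_width: 0.0511
grasp_force: 0.0
```

```bash
cat >> h.py <<'E'
k=k+F@[-.0021,.002,0]; t=k+.056*F[:,2]
def rep():
    s=robot.get_state();x=F.T@s["eef_rot"][:,0]
    print("p mm",np.round(F.T@(s["eef_pos"]-k)*1000,2),"turn %.3f"%np.arctan2(x[1],x[0]),"F",np.round(F.T@s["contact_force"],1),"M",np.round(s["eef_rot"].T@s["wrist_torque"],2),"w",s["gripper_width"],"j6",s["joint_positions"][5],s["time"])
    return s
E
python3 - <<'E'
from h import *
c=viewer.calibration("wrist");np.save("cw5.npy",c,allow_pickle=True)
s=rep();print(inc(tool(np.pi/2+.5),k+F[:,2]*.052),proj(c,t))
im=viewer.read_camera("wrist")[:,:,::-1];cv2.imwrite("pics/w5.png",im)
E
```

```text
p mm [  2.56  -2.33 104.29] turn 2.054 F [0.  0.6 0.3] M [ 0.07  0.03 -0.03] w 0.05109791412864183 j6 -0.5074502675684013 10.35
(array([ 0.   ,  0.   , -0.017]), array([ 0.33, -0.12,  5.23])) [314.4899162  230.63521382]
```

View pics/w5.png

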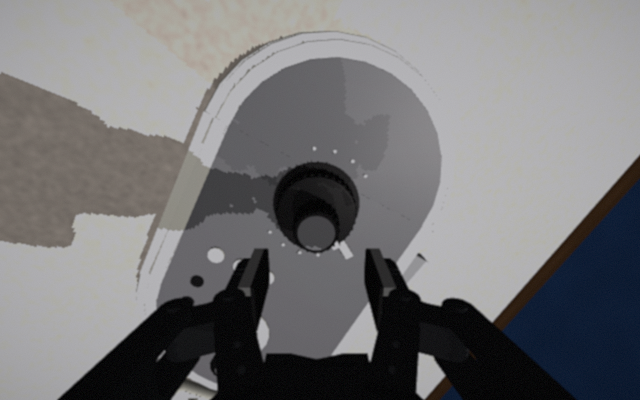

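The fine top is at (317,233), and it is already centred in the jaw gap (columns 268–366). The wrist camera therefore has its own small bias. I separate that bias from the axis error using the four views.

Run:
```python
from h import *
A=[];B=[]
for f,(u,v) in{"cw1":(313.5,193),"cw3":(316,321),"cw4":(314.4,239.1),"cw5":(316.5,232.5)}.items():
    c=np.load(f+".npy",allow_pickle=True).item()
    o=(F.T@(onplane("wrist",u,v,t,F[:,2],c)-t))[:2]*1000
    up=F.T@np.array(c["world_from_camera"])[:3,1]; a=np.arctan2(up[1],up[0])
    R=np.array([[np.cos(a),np.sin(a)],[np.sin(a),-np.cos(a)]]) # tool x,y in panel
    A.append(np.c_[np.eye(2),R]);B.append(o);print(f,o,a)
A=np.vstack(A);B=np.hstack(B);x,r,_,_=np.linalg.lstsq(A,B,rcond=None);print("axis err,bias",x,"res",B-A@x)
s=robot.get_state()
print(inc(tool(np.pi/2+.5),k+F[:,2]*.052+F@np.r_[x[:2]/1000,0]))
```

```text
cw1 [ 0.70919217 -0.57101934] 1.5706596699590347
cw3 [-1.10416454  0.01205356] -0.1241565834072104
cw4 [-0.34426209  0.3180562 ] -0.24384390578186166
cw5 [ 1.77582605 -0.56848774] 2.0550351796518216
axis err,bias [ 0.55372806  0.42024258 -1.21914019  0.42580753] res [-0.2701768   0.22793644 -0.39540569 -0.13663487  0.387889    0.01668191
  0.27769349 -0.10798348]
(array([ 0.   ,  0.   , -0.016]), array([ 0.34, -0.06,  5.24]))
```

Emit:
servo_tool([
  [[0,0,0,0.2,0,1,0.6],[0,0,0,0.34,-0.06,2,0.6],[0,0,0,0.34,-0.06,3.2,0.6],[0,0,0,0.34,-0.06,4.4,0.6],[0,0,0,0.34,-0.06,5.2,0.6],[0,0,0,0.34,-0.06,5.2,0.6],[0,0,0,0.34,-0.06,5.2,0.6],[0,0,0,0.34,-0.06,5.2,0.6]],
])

```text
time: 11.2
eef_pos: [0.5539, -0.004, 0.1104]
eef_rot: [[-0.45, 0.855, 0.259], [0.885, 0.466, -0.0], [-0.121, 0.229, -0.966]]
contact_force: [0.5, -0.1, -0.2]
gripper_width: 0.0514
grasp_force: 0.0
```

Run:
```python
from h import *
rep()
b=viewer.read_camera("side")[:,:,::-1][140:240,290:390];im=viewer.read_camera("wrist")[:,:,::-1]
cv2.imwrite("pics/w6.png",np.hstack([im[:,120:520],cv2.resize(b,(400,400),interpolation=cv2.INTER_CUBIC)]))
```

```text
p mm [ 1.14  0.37 52.96] turn 2.056 F [ 0.5 -0.1 -0.4] M [0.11 0.04 0.  ] w 0.05140752282266469 j6 -0.5018955267442411 11.2
```

View pics/w6.png

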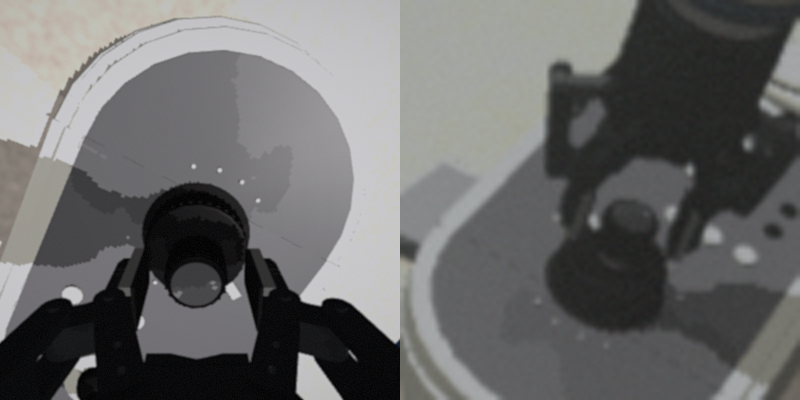

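The knob is centred between the fingers, and the tips are around the top of the ring. I raise 3 mm to stay clear of it, then close on the fine knob.

Emit:
servo_tool([
  [[0,0,0,0,0,-0.3,0.6],[0,0,0,0,0,-0.3,0.5],[0,0,0,0,0,-0.3,0.4],[0,0,0,0,0,-0.3,0.3],[0,0,0,0,0,-0.3,0.25],[0,0,0,0,0,-0.3,0.25],[0,0,0,0,0,-0.3,0.25],[0,0,0,0,0,-0.3,0.25]],
])

```text
time: 12.1
eef_pos: [0.5526, -0.0041, 0.1132]
eef_rot: [[-0.45, 0.855, 0.258], [0.885, 0.466, -0.0], [-0.12, 0.228, -0.966]]
contact_force: [-3.8, -1.1, 6.2]
gripper_width: 0.0278
grasp_force: 58.6
```

```bash
python3 -c "from h import *; rep()"
```

```text
p mm [ 0.68  0.31 55.99] turn 2.056 F [-2.1 -1.1  7. ] M [ 0.36  0.06 -0.02] w 0.027787475396920974 j6 -0.5018273666598891 12.1
```

Gripped with 7 N of axial reaction, which is already a light press. Now I turn clockwise in small steps.

Emit:
servo_tool([
  [[0,0,0.04,0,0,0,0.25],[0,0,0.08,0,0,0,0.25],[0,0,0.12,0,0,0,0.25],[0,0,0.16,0,0,0,0.25],[0,0,0.2,0,0,0,0.25],[0,0,0.24,0,0,0,0.25],[0,0,0.28,0,0,0,0.25],[0,0,0.32,0,0,0,0.25],[0,0,0.36,0,0,0,0.25]],
])

```text
time: 13.0
eef_pos: [0.5529, -0.004, 0.1133]
eef_rot: [[-0.119, 0.959, 0.259], [0.992, 0.123, -0.0], [-0.032, 0.257, -0.966]]
contact_force: [-3.1, -0.8, 5.6]
gripper_width: 0.0278
grasp_force: 58.7
```

```bash
python3 -c "from h import *; rep()"
```

```text
p mm [ 0.97  0.41 56.03] turn 1.694 F [-1.5 -0.8  6.2] M [ 0.19 -0.01 -0.05] w 0.02776378097323191 j6 -0.14025599997680033 13.0
```

Good: 6 N of press and low torque. Continuing in short calls.

Emit:
servo_tool([
  [[0,0,0.04,0,0,0,0.25],[0,0,0.08,0,0,0,0.25],[0,0,0.12,0,0,0,0.25],[0,0,0.16,0,0,0,0.25],[0,0,0.2,0,0,0,0.25]],
])

```text
time: 13.5
eef_pos: [0.5531, -0.004, 0.1134]
eef_rot: [[0.074, 0.963, 0.259], [0.997, -0.076, -0.0], [0.02, 0.258, -0.966]]
contact_force: [-2.5, -0.3, 5.5]
gripper_width: 0.0278
grasp_force: 58.7
```

```bash
python3 -c "from h import *; rep()"
```

```text
p mm [ 1.14  0.43 56.03] turn 1.494 F [-1.  -0.3  5.9] M [ 0.08  0.04 -0.05] w 0.027785824772626005 j6 0.059712613484314815 13.5
```

Emit:
servo_tool([
  [[0,0,0.04,0,0,0,0.25],[0,0,0.08,0,0,0,0.25],[0,0,0.12,0,0,0,0.25],[0,0,0.16,0,0,0,0.25],[0,0,0.2,0,0,0,0.25]],
])

```text
time: 14.0
eef_pos: [0.5532, -0.004, 0.1135]
eef_rot: [[0.264, 0.929, 0.259], [0.962, -0.273, -0.0], [0.071, 0.249, -0.966]]
contact_force: [-1.0, -0.7, 6.0]
gripper_width: 0.0277
grasp_force: 58.7
```

Emit:
servo_tool([
  [[0,0,0,0,0,0,0.25]],
])

```text
time: 14.1
eef_pos: [0.5532, -0.004, 0.1135]
eef_rot: [[0.263, 0.929, 0.259], [0.962, -0.273, -0.0], [0.071, 0.249, -0.966]]
contact_force: [-1.5, 0.5, 6.0]
gripper_width: 0.0278
grasp_force: 58.7
```

```bash
python3 -c "from h import *; rep()"
```

```text
p mm [ 1.32  0.39 56.05] turn 1.295 F [0.1 0.5 6.1] M [-0.05  0.04  0.06] w 0.027838897459290184 j6 0.25929165715731556 14.1
```

Emit:
servo_tool([
  [[0,0,0.04,0,0,0,0.25],[0,0,0.08,0,0,0,0.25],[0,0,0.12,0,0,0,0.25],[0,0,0.16,0,0,0,0.25],[0,0,0.2,0,0,0,0.25]],
])

```text
time: 14.6
eef_pos: [0.5533, -0.004, 0.1135]
eef_rot: [[0.443, 0.858, 0.259], [0.889, -0.458, -0.0], [0.119, 0.231, -0.966]]
contact_force: [-1.8, -0.7, 5.6]
gripper_width: 0.0279
grasp_force: 58.7
```

```bash
python3 -c "from h import *; rep()"
```

```text
p mm [ 1.43  0.35 56.08] turn 1.095 F [-0.4 -0.7  5.8] M [-0.09 -0.1  -0.14] w 0.027865608036075514 j6 0.45921492124773006 14.6
```

Emit:
servo_tool([
  [[0,0,0.04,0,0,0,0.25],[0,0,0.08,0,0,0,0.25],[0,0,0.12,0,0,0,0.25],[0,0,0.16,0,0,0,0.25],[0,0,0.2,0,0,0,0.25]],
])

```text
time: 15.1
eef_pos: [0.5535, -0.0041, 0.1136]
eef_rot: [[0.604, 0.753, 0.26], [0.78, -0.626, -0.0], [0.162, 0.203, -0.966]]
contact_force: [-0.6, -0.8, 4.5]
gripper_width: 0.0279
grasp_force: 58.8
```

```bash
python3 -c "from h import *; rep()"
```

```text
p mm [ 1.61  0.28 56.09] turn 0.895 F [ 0.6 -0.8  4.5] M [-0.24 -0.09 -0.05] w 0.0279113433644949 j6 0.6592137877973512 15.1
```

Emit:
servo_tool([
  [[0,0,0.04,0,0,0.05,0.25],[0,0,0.08,0,0,0.05,0.25],[0,0,0.12,0,0,0.05,0.25],[0,0,0.16,0,0,0.05,0.25],[0,0,0.2,0,0,0.05,0.25]],
])

```text
time: 15.6
eef_pos: [0.5537, -0.0042, 0.1134]
eef_rot: [[0.742, 0.618, 0.26], [0.64, -0.768, -0.0], [0.199, 0.167, -0.966]]
contact_force: [-2.2, -1.9, 8.2]
gripper_width: 0.0277
grasp_force: 59.2
```

```bash
python3 -c "from h import *; rep()"
```

```text
p mm [ 1.77  0.21 55.85] turn 0.695 F [-0.1 -1.9  8.5] M [-0.32 -0.27 -0.07] w 0.027739842922475656 j6 0.8592198946998767 15.6
```

Emit:
servo_tool([
  [[0,0,0.04,0,0,0,0.25],[0,0,0.08,0,0,0,0.25],[0,0,0.12,0,0,0,0.25],[0,0,0.16,0,0,0,0.25],[0,0,0.2,0,0,0,0.25]],
])

```text
time: 16.1
eef_pos: [0.5538, -0.0043, 0.1134]
eef_rot: [[0.85, 0.459, 0.26], [0.475, -0.88, -0.001], [0.229, 0.124, -0.966]]
contact_force: [-2.2, -2.5, 8.3]
gripper_width: 0.0279
grasp_force: 59.2
```

```bash
python3 -c "from h import *; rep()"
```

```text
p mm [ 1.88  0.09 55.9 ] turn 0.495 F [ 0.1 -2.5  8.6] M [-0.57 -0.32 -0.02] w 0.02786028699594173 j6 1.0591836927062679 16.1
```

Emit:
servo_tool([
  [[0,0,0.04,0,0,0,0.25],[0,0,0.08,0,0,0,0.25],[0,0,0.12,0,0,0,0.25],[0,0,0.16,0,0,0,0.25],[0,0,0.2,0,0,0,0.25]],
])

```text
time: 16.6
eef_pos: [0.5539, -0.0044, 0.1135]
eef_rot: [[0.924, 0.281, 0.26], [0.291, -0.957, -0.001], [0.249, 0.076, -0.966]]
contact_force: [-1.8, -4.2, 8.8]
gripper_width: 0.0279
grasp_force: 59.2
```

```bash
python3 -c "from h import *; rep()"
```

```text
p mm [ 1.960e+00 -4.000e-02  5.588e+01] turn 0.295 F [ 0.6 -4.2  9. ] M [-0.84 -0.29 -0.1 ] w 0.027916436879024724 j6 1.2591872440987495 16.6
```

Emit:
servo_tool([
  [[0,0,0.04,0,0,-0.02,0.25],[0,0,0.08,0,0,-0.02,0.25],[0,0,0.12,0,0,-0.02,0.25],[0,0,0.16,0,0,-0.02,0.25],[0,0,0.2,0,0,-0.02,0.25]],
])

```text
time: 17.1
eef_pos: [0.5538, -0.0046, 0.113]
eef_rot: [[0.961, 0.091, 0.26], [0.095, -0.995, -0.001], [0.259, 0.025, -0.966]]
contact_force: [3.7, -5.7, -2.5]
gripper_width: 0.0278
grasp_force: 59.3
```

```bash
python3 -c "from h import *; rep()"
```

```text
p mm [ 1.78 -0.22 55.47] turn 0.095 F [ 2.9 -5.7 -3.3] M [-1.09  0.25  0.  ] w 0.02777456546280395 j6 1.4592595732840832 17.1
```

The axial force flipped from +9 to -3 N, so the key has found the slot. I follow it down, then let go.

Emit:
servo_tool([
  [[0,0,0,0,0,0.15,0.25],[0,0,0,0,0,0.3,0.25],[0,0,0,0,0,0.4,0.25],[0,0,0,0,0,0.5,0.25],[0,0,0,0,0,0.55,0.25],[0,0,0,0,0,0.55,0.25]],
])

```text
time: 17.7
eef_pos: [0.5552, -0.0046, 0.1083]
eef_rot: [[0.961, 0.093, 0.26], [0.096, -0.995, -0.001], [0.259, 0.026, -0.966]]
contact_force: [-2.8, -6.5, 8.3]
gripper_width: 0.0277
grasp_force: 60.8
```

```bash
python3 -c "from h import *; rep()"
```

```text
p mm [ 1.9  -0.24 50.56] turn 0.096 F [-0.6 -6.5  8.7] M [-1.12 -0.22  0.08] w 0.027735246736704598 j6 1.4576945722590746 17.7
```

Emit:
servo_tool([
  [[0,0,0,0,0,0,0.4],[0,0,0,0,0,0,0.6],[0,0,0,0,0,0,0.7],[0,0,0,0,0,0,0.7],[0,0,0,0,0,-1,0.7],[0,0,0,0,0,-3,0.7],[0,0,0,0,0,-5,0.7],[0,0,0,0,0,-7,0.7],[0,0,0,0,0,-9,0.7],[0,0,0,0,0,-9,0.7]],
])

```text
time: 18.7
eef_pos: [0.532, -0.004, 0.1974]
eef_rot: [[0.961, 0.092, 0.262], [0.096, -0.995, -0.0], [0.261, 0.025, -0.965]]
contact_force: [-0.0, -0.1, 0.2]
gripper_width: 0.0599
grasp_force: 0.0
```

Run:
```python
from m import *
rep()
c=viewer.calibration("wrist");np.save("cw7.npy",c,allow_pickle=True)
im=viewer.read_camera("wrist")[:,:,::-1];cv2.imwrite("pics/w7.png",im)
print(proj(c,t),proj(c,t-.006*F[:,2]))
```

```text
p mm [  2.38   0.44 142.61] turn 0.096 F [-0.  -0.1  0.2] M [ 0.07 -0.11  0.04] w 0.05994755496559878 j6 1.4593196911928 18.7
[317.26510632 216.31238769] [317.23820775 213.54732513]
```

View pics/w7.png

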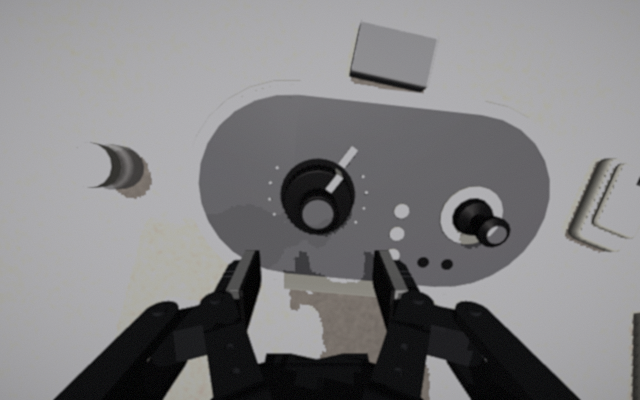

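The view shows the line and bar in line, the fine knob low on the ring at (318,212), and the bystanders undisturbed. I check the alignment numerically, and the sink against the first side picture.

Run:
```python
from m import *
meas("pics/w7.png","cw7.npy",(298,194,337,233),(322,142,362,195),.050)
b=viewer.read_camera("side")[:,:,::-1];cv2.imwrite("pics/s2.png",b)
a=cv2.imread("pics/side0.png")
c=viewer.calibration("side");print("6mm px",proj(c,t),proj(c,t-.006*F[:,2]))
for im in(a,b.copy()):
    w=cv2.cvtColor(im,cv2.COLOR_BGR2GRAY)[182:206,336:362];M=((w>45)&(w<85)).astype(np.uint8);
    n,l,st,ce=cv2.connectedComponentsWithStats(cv2.morphologyEx(M,cv2.MORPH_OPEN,np.ones((3,3))))
    print([(st[i].tolist(),(ce[i]+[336,182]).round(1)) for i in range(1,n) if st[i,4]>15])
z=[cv2.resize(i[170:230,310:380],(400,343),interpolation=cv2.INTER_CUBIC) for i in(a,b)];cv2.imwrite("pics/s3.png",np.hstack(z))
```

```text
top px 317.3791332244873 213.79500198364258 (28.15142059326172, 29.680845260620117) offset mm [-2.00095813e-01 -1.32706351e-01 -3.98194721e-14]
[339 147  18  21 167] 0.001 az -0.547 dir -0.539 0.0366202653795204 0.0565584813036901
[339 147  18  21 167] 0.025 az -0.452 dir -0.539 0.039481261882484055 0.05759414944611001
[327 175  15  17 117] 0.001 az -0.818 dir -0.550 0.011278544962618826 0.028709383344538403
[327 175  15  17 117] 0.025 az -0.559 dir -0.550 0.01552008589047156 0.03152978121014159
6mm px [348.02968027 194.7924723 ] [347.25385114 196.68945698]
[]
[]
```

View pics/s3.png

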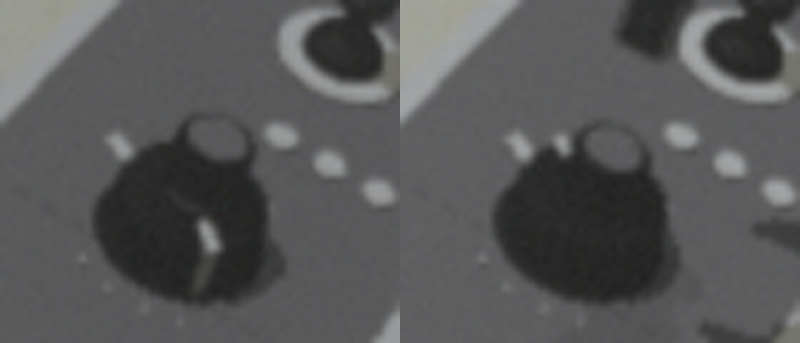

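The fine knob's top moved about (-1, +1.6) px, against (-0.8, +1.9) px expected for a 6 mm sink. The line is still within 0.5 mm of the mark.

```bash
python3 -c "from rig import order; print(order.job_done())"
```

```text
the job is handed in; nothing more can be done
None
```

I handed in the job with the coarse line about 0.5 mm from the index mark, the fine knob sunk into its slot and both let go; the pot, mouse and box look undisturbed, and the hand-in gave no verdict.

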